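# Tip a standing rail blank over on to the stop board and push it home

### The job

A short wooden rail blank stands on end at the right end of the stop board, the pale plywood board with a dark fence along its far edge and a dark end stop across its left end. Push its top so that it tips over to the left and lies flat on its broad face on the board, then push it along and across until its end is snug against the end stop and its long side is snug against the fence. Only push it, never pick it up, and leave the other things alone.

Things in the scene. Friction and masses are not known exactly. Their poses are not given: they have to be found in the camera images.
- stop_board: Fixed plywood stop board screwed to the bench, bed 150 (its x) x 270 (its y) x 18 mm. Origin at the centre of its underside, z up, bed surface at z = 18. At yaw 0 x points away from the robot, y to the robot's left. Dark fence along the far edge, inner face at x = +55; dark end stop across the left end, inner face at y = +115, x = -55 to +55. Both are 20 mm thick, tops at z = 40 mm.
- corner (a point): Inner corner of the stop board where fence and end stop meet, on the bed surface (board frame x = 55, y = 115, z = 18 mm).
- rail_blank: Loose plain light wooden bar, 44 (its x) x 30 (its y) x 140 mm (its z), 0.1 to 0.2 kg. Origin at the centre of its lower end as it stands. Starts on end on the right end of the bed, its y along the board's y within 9 degrees. Its top pushed some 30 mm to the left, it falls by itself on a 44 mm broad face, then 30 mm high, its z to the end stop, clear of end stop and fence.
- blank_mid (a point): Centre of the rail blank (70 mm along its z from its origin). When home it is at x = 33, y = 45, z = 33 mm in the board's frame.
- nail_pot: Bystander: grey pot with a red lid, diameter 66, height 82 mm, standing behind the board; origin at the centre of its underside.
- oil_can: Bystander: green spout oil can, diameter 64, height 160 mm, standing behind the board; origin at the centre of its underside.
- tape_measure: Bystander: yellow tape measure, 74x76x36 mm, lying to the right of the board; origin at the centre of its underside.
Mind the look-alikes: they are no part of the job. Of the things shaped like the rail_blank, the wooden one is meant.

How it is judged (in metres and radians):
On the way:
1. the blank has been tipped over and lies flat on the bed ((angle between rail_blank's own y axis and vertical below 0.06 rad or angle between rail_blank's own y axis and vertical above 3.08 rad) and z of blank_mid in the frame of stop_board between 0.029 and 0.037 m), for 0.2 s.
At the end, for the whole second after the job is handed in: The blank lies at rest flat on a broad face on the bed, its former top towards the end stop, with its centre within 4 mm of the home position against end stop and fence and its length within 0.05 rad of the fence (all of step 1 and x of blank_mid in the frame of stop_board between 0.029 and 0.036 m and y of blank_mid in the frame of stop_board between 0.041 and 0.048 m and angle between the z axis of rail_blank and the y axis of stop_board, either way round below 0.05 rad and y of rail_blank in the frame of stop_board below 0 m and linear speed of rail_blank below 0.01 m/s); the robot touches nothing.
It fails at once if the blank is lifted instead of pushed (z of blank_mid in the frame of stop_board above 0.115 m or (angle between rail_blank's own z axis and vertical above 0.8 rad and z of blank_mid in the frame of stop_board above 0.1 m) or (angle between rail_blank's own z axis and vertical above 1.4 rad and z of blank_mid in the frame of stop_board above 0.065 m)).
It fails at once if a bystander is disturbed (distance of any of nail_pot, oil_can, tape_measure from where it was at the start of the episode above 0.02 m or angle between any of nail_pot, oil_can, tape_measure's own z axis and vertical above 0.4 rad).
It also fails if it takes over 45 s, if anything falls off the work surface, if the arm or the gripper's body presses on something with over 40 N, if the wrist force passes 120 N, or if a joint passes its speed limit or range.

### The arm

A 6-joint arm with a two-finger parallel gripper is mounted at the origin on a cart in front of the work surface, level with it; the furniture and walls round the work are solid. World frame = base frame: x ahead of the robot, y to its left, z up, the work surface at z = 0. Lengths are in m, angles in degrees, forces in N, time in s.
With the tool pointing down it reaches from about 0.25 to 0.725 m from the base axis. Payload 9.7 kg.
Tool frame: the origin (TCP) lies at the very end of the fingers, on their centre line; the grasp point (between the pads) lies 19 mm behind it (bot.pinch_z is the distance from the TCP to the grasp point, in m); x points along the fingers, z is the direction in which the jaws open and shut, and the axes are right-handed (so a half turn about x gives the same grasp; the last joint's range is limited). The gripper opens to 85 mm and grips with 20 to 120 N. Pads are 22 mm wide; open, the fingers measure 114 mm over their backs; the gripper's body (76 mm by 85 mm) begins 54 mm behind the grasp point. The pads swing forward as they close: fully open they stand 13 mm farther back than shut.
Start: joints at [75.917, 4.979, 10.078, 95.1, 0, 90], TCP at [0.134, 0.533, 0.231] pointing down, gripper open.
Joint ranges: [-179.16, 179.16], [-48.56, 103.87], [-65.8, 70.77], [-126.05, 130.52], [-82.76, 87.17], [-180, 180]. Speed limits (degrees/s): [127.2, 127.2, 147.25, 180, 180, 180].

### API

Orientations are given as [roll, pitch, yaw] about the fixed x, y, z axes, in that order (R = Rz(yaw) Ry(pitch) Rx(roll)).
In Python, from workcell import bot gives the robot as it stands.
- The arm moves only by the tool play_rows, never from a script. Its argument "rows" is a list of rows, each a list of 3 entries, a list of its own where there are three numbers: the shift along the tool's x, y, z in cm, then the turn about the tool's x in degrees, then the finger opening in cm, from 0 to 8.54. A call has 1 to 12 rows; each row is the pose to reach, as a shift and turn from the pose commanded when the call began, along the tool's axes at that moment; what a row does not reach only later rows make up. A row lasts 1/12 s, in which the tool goes at most 41.7 mm and 7.16 degrees, less where a joint would pass 70% of its speed; a pose out of reach is approached as far as the arm can. A call with a gripper value outside its range is refused whole. The fingers move at their own pace and stop on an object; "squeeze" is the grip in N (left out, the last holds). Time passes only in rows, so rows that repeat a pose let the fingers close. It gives the time, the measured TCP pose, the force and the opening at its end, in the units of the state.
- bot.get_obs(): the state, without advancing time (a new reading comes with each control period).
- bot.camera(name): name is "scene" or "top" or "wrist"; returns (picture, depth): 480x640x3 uint8, blue, green, red; 480x640 float32, m along the optical axis (not along the pixel's ray), 0 where there is no reading.
- bot.camera_model(name): a dict with "fx", "fy", "cx", "cy" (pixels), "origin" and "attitude" of the camera in the world; the wrist camera has in their place "mount" (4x4, takes a point from camera to tool coordinates, whose origin is the TCP and whose axes are the tool frame's). Camera axes: x right, y down, z forward; pixel columns grow to the right and rows downward; lengths in m; the calibration is good to about 2 mm. A picture is of the moment at which its call begins: read the wrist's pose just before it. camera_model takes no time and is no camera call.
- bot.job_done(): hands the job in, once; it reports no verdict.
The state is a dict: "time": time; "q": joint angles; "qd": joint speeds; "joint_efforts": joint torques, N m; "ee_pos": TCP position; "tcp_rot": TCP orientation; "wrist_force": force on the tool from outside, world axes, zero at the start; "torque": the same for the moment, N m; "opening": finger opening in m.
Only numpy, scipy, OpenCV 4.12 (cv2) and the standard library are available. Lean on these libraries where they do the work, as an engineer would, in place of code of your own. Each camera call takes 0.05 s, during which the arm holds its last target.

## Working session

There is one attempt and no reset: what is moved stays moved. The work goes in short steps, Python scripts to look and compute and a tool call to move; the robot and the scene stay as the last step left them, time stands still between calls to the robot, and variables do not carry over. Pictures are saved under pics/ and viewed, and the job is handed in when it is done.

Besides the shell and the picture viewer there is one more tool, called after ">>>" by a JSON object that holds its "method" and its "body", one argument or row to a line. play_rows: Moves the arm, as the interface text tells. Its arguments: {"type":"object","properties":{"rows":{"type":"array"},"squeeze":{"type":"number"}},"required":["rows"]}

```bash
mkdir -p pics; ls
python3 - <<'E'
from workcell import bot
import cv2, numpy as np, json
o=bot.get_obs(); print({k:np.round(v,3).tolist() for k,v in o.items()})
for n in ("top","scene"):
    p,d=bot.camera(n); cv2.imwrite(f"pics/{n}0.png",p); np.save(f"{n}0.npy",d); print(bot.camera_model(n))
E
```

```text
pics
{'time': 0.0, 'q': [75.917, 5.012, 10.035, 95.101, -0.002, 90.001], 'qd': [0.043, 0.002, 0.029, 0.109, -0.017, 0.095], 'joint_efforts': [-0.001, -52.039, 46.48, 0.017, -0.0, -0.0], 'ee_pos': [0.134, 0.533, 0.231], 'tcp_rot': [-178.841, 89.922, -102.924], 'wrist_force': [0.238, 0.994, -0.211], 'torque': [0.04, -0.019, 0.016], 'opening': 0.086}
{'fx': 468.0466098814397, 'fy': 468.0466098814397, 'cx': 323.6096146167748, 'cy': 242.79295988330048, 'origin': array([0.4570775 , 0.09468766, 0.94685656]), 'attitude': array([-1.74489589e+02, -1.64188132e-01, -8.97908892e+01])}
{'fx': 560.077138194423, 'fy': 560.077138194423, 'cx': 320.70150283614754, 'cy': 236.32525613274393, 'origin': array([ 0.1088064 , -0.39118962,  0.82428406]), 'attitude': array([-139.56479332,    1.08088402,  -44.39895043])}
```

View pics/top0.png

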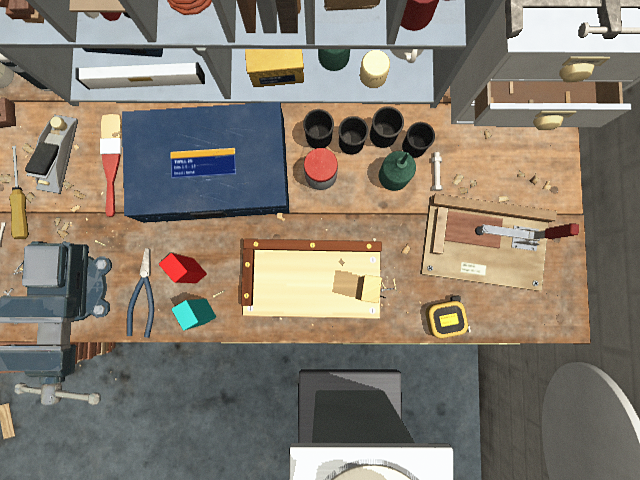

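View pics/scene0.png

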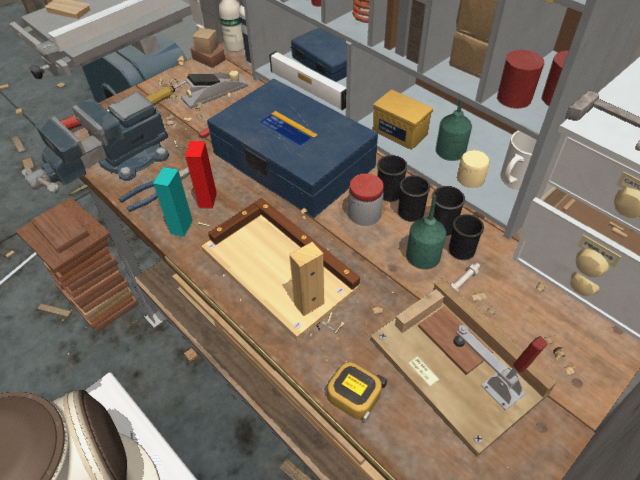

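Top view: the board is at px (243–381, 240–318). The wooden blank's top is near (371,289), and its shadow falls to the left. Red and teal look-alikes stand at about (183,267) and (193,313). Next I'll measure using depth.

```bash
cat > h.py <<'E'
from workcell import bot
import cv2, numpy as np
from scipy.spatial.transform import Rotation as R
def cloud(n,d):
    m=bot.camera_model(n); v,u=np.mgrid[:480,:640]
    P=np.stack([(u-m['cx'])/m['fx']*d,(v-m['cy'])/m['fy']*d,d],-1)
    Rm=R.from_euler('xyz',m['attitude'],degrees=True).as_matrix()
    W=P@Rm.T+m['origin']; W[d==0]=np.nan; return W
def tcpR(o): return R.from_euler('xyz',o['tcp_rot'],degrees=True).as_matrix()
E
python3 - <<'E'
from h import *
for n in("top","scene"):
    W=cloud(n,np.load(n+"0.npy")); p=cv2.imread(f"pics/{n}0.png")
    np.set_printoptions(precision=4,suppress=True)
    reg=(W[...,0]>.2)&(W[...,0]<.62)&(W[...,1]>-.1)&(W[...,1]<.35)
    def rep(nm,m):
        m=m.astype(np.uint8); k,l,s,c=cv2.connectedComponentsWithStats(m)
        for i in range(1,k):
            if s[i,4]<60: continue
            q=W[l==i]; r=cv2.minAreaRect(q[:,:2].astype(np.float32)); print(n,nm,s[i,4],np.median(q,0),q.min(0),q.max(0),'rect',np.round(r[0],4),np.round(r[1],4),round(r[2],1))
    rep('blanktop',reg&(W[...,2]>.145)&(W[...,2]<.17))
    rep('bed',reg&(abs(W[...,2]-.018)<.006))
    rep('fence',reg&(abs(W[...,2]-.040)<.005))
    rep('82',reg&(abs(W[...,2]-.082)<.005))
    rep('130-145',reg&(W[...,2]>.12)&(W[...,2]<.145))
E
```

```text
top blanktop 479 [0.4573 0.013  0.1576] [ 0.4339 -0.0046  0.1458] [0.4791 0.0306 0.1614] rect [0.4567 0.013 ] [0.0302 0.0439] 80.9
top bed 7870 [0.4668 0.117  0.0178] [ 0.4002 -0.0184  0.0121] [0.5322 0.2507 0.0239] rect [0.4664 0.1158] [0.2684 0.1303] 89.2
top fence 2009 [0.5366 0.1713 0.0396] [ 0.4238 -0.0198  0.035 ] [0.5522 0.2516 0.0447] rect [0.4886 0.1159] [0.1279 0.272 ] 0.4
top 82 101 [0.5968 0.3091 0.0838] [0.5934 0.2727 0.077 ] [0.6028 0.348  0.0869] rect [0.5972 0.3102] [0.0057 0.0756] 4.3
top 130-145 251 [0.487  0.3423 0.1389] [0.468  0.3284 0.1201] [0.5106 0.35   0.1435] rect [0.4893 0.3392] [0.0426 0.0216] 0.2
top 130-145 524 [0.4105 0.3275 0.1393] [0.3857 0.3066 0.1204] [0.4357 0.3494 0.1449] rect [0.4109 0.33  ] [0.0439 0.0311] 31.1
scene blanktop 598 [0.4538 0.0113 0.1576] [ 0.433  -0.0039  0.145 ] [0.4795 0.0335 0.1613] rect [0.4566 0.0145] [0.0317 0.0445] 80.5
scene bed 289 [0.6041 0.2407 0.0176] [0.5956 0.1642 0.012 ] [0.62   0.3479 0.024 ] rect [0.5991 0.2552] [0.0208 0.1842] 6.7
scene bed 72 [0.4809 0.3409 0.0178] [0.4687 0.3304 0.012 ] [0.5077 0.35   0.0239] r
[... 993 characters left out ...]
65 0.3499 0.0869] rect [0.4858 0.339 ] [0.0205 0.0407] 87.9
scene 82 106 [0.4006 0.3205 0.0816] [0.3859 0.3085 0.077 ] [0.4352 0.335  0.0868] rect [0.4092 0.3201] [0.0244 0.0494] 83.5
scene 82 107 [0.4467 0.0019 0.0822] [ 0.433  -0.0039  0.0772] [0.4757 0.0316 0.0869] rect [0.4488 0.0061] [0.0239 0.0506] 48.2
scene 130-145 246 [0.4834 0.3414 0.1351] [0.4674 0.3298 0.1201] [0.5078 0.35   0.1434] rect [0.4875 0.3399] [0.0202 0.0404] 89.8
scene 130-145 496 [0.4072 0.326  0.139 ] [0.3859 0.3085 0.1201] [0.4371 0.3492 0.1437] rect [0.4109 0.3316] [0.0458 0.0314] 30.1
scene 130-145 316 [0.4466 0.0021 0.1326] [ 0.4329 -0.0037  0.12  ] [0.4745 0.0322 0.1449] rect [0.448  0.0062] [0.0246 0.0501] 46.5
```

Run:
```python
from h import *
np.set_printoptions(precision=4,suppress=True)
print(tcpR(bot.get_obs()))
for n in("top","scene"):
    W=cloud(n,np.load(n+"0.npy")); p=cv2.imread(f"pics/{n}0.png")
    X,Y,Z=W[...,0],W[...,1],W[...,2]; dark=p.max(2)<150
    f=(abs(Z-.040)<.004)&(X>.51)&(X<.57)&(Y>-.03)&(Y<.27)
    q=W[f]; 
    ys=np.arange(.05,.22,.006); lo=[];hi=[]
    for y in ys:
        s=q[abs(q[:,1]-y)<.004,0]; lo.append(np.percentile(s,3)); hi.append(np.percentile(s,97))
    print(n,'fence inner',np.polyfit(ys-.117,lo,1),'outer',np.polyfit(ys-.117,hi,1),np.median(q[:,2]))
    f=(abs(Z-.040)<.004)&(X>.41)&(X<.52)&(Y>.21)&(Y<.27); q=W[f]; xs=np.arange(.43,.52,.006);lo=[];hi=[]
    for x in xs:
        s=q[abs(q[:,0]-x)<.004,1]; lo.append(np.percentile(s,3)); hi.append(np.percentile(s,97))
    print(n,'stop inner',np.polyfit(xs-.476,lo,1),'outer',np.polyfit(xs-.476,hi,1))
    # color edge bed/dark
    bed=(abs(Z-.018)<.004)&(X>.38)&(X<.55)&(Y>.06)&(Y<.24)
    q=W[bed&~dark]; print('bed',np.percentile(q,[1,99],axis=0))
```

```text
[[-0.0003 -0.9699  0.2433]
 [-0.0012  0.2433  0.9699]
 [-1.      0.     -0.0012]]
top fence inner [0.0176 0.532 ] outer [0.0142 0.5503] 0.03964856254330018
top stop inner [-0.0115  0.2317] outer [-0.0225  0.25  ]
bed [[0.4037 0.0617 0.0145]
 [0.5302 0.231  0.0214]]
scene fence inner [-0.0381  0.5347] outer [0.012  0.5502] 0.04018661483662411
scene stop inner [-0.0142  0.2326] outer [-0.0213  0.2523]
bed [[0.4029 0.0629 0.0151]
 [0.5319 0.2343 0.0216]]
```

>>> {"method": "play_rows", "body": {
  "rows": [
    [[1,-22.9,-24.8],-7,0],
    [[1,-22.9,-24.8],-14,0],
    [[1,-22.9,-24.8],-14,0],
    [[1,-22.9,-24.8],-14,0],
    [[1,-22.9,-24.8],-14,0],
    [[1,-22.9,-24.8],-14,0],
    [[1,-22.9,-24.8],-14,0],
    [[1,-45.7,-49.7],-14,0],
    [[1,-45.7,-49.7],-14,0],
    [[1,-45.7,-49.7],-14,0],
    [[1,-45.7,-49.7],-14,0],
    [[1,-45.7,-49.7],-14,0]
  ]
}}

```text
time: 1.1
ee_pos: [0.373, 0.0923, 0.2219]
tcp_rot: [-67.8, 90.0, 22.1]
wrist_force: [0.9, 1.3, -0.3]
opening: 0.0001
```

Run:
```python
from h import *
np.set_printoptions(precision=4,suppress=True)
o=bot.get_obs();print(o['ee_pos'],o['qd']);M=tcpR(o);print(M); print(M.T@(np.array([.457,-.055,.2])-o['ee_pos']))
```

```text
[0.373  0.0923 0.2219] [-73.7803  14.2594  10.1851  -4.3266  -0.0354 -73.1309]
[[ 0.0005 -1.      0.0013]
 [ 0.0002  0.0013  1.    ]
 [-1.     -0.0005  0.0002]]
[ 0.0219 -0.0842 -0.1472]
```

>>> {"method": "play_rows", "body": {
  "rows": [
    [[0,-7.5,-13.5],0,0],
    [[0,-7.5,-13.5],0,0],
    [[0,-7.5,-13.5],0,0],
    [[0,-7.5,-13.5],0,0],
    [[0,-7.5,-13.5],0,0],
    [[0,-7.5,-13.5],0,0],
    [[0,-7.5,-13.5],0,0]
  ]
}}

```text
time: 1.68
ee_pos: [0.4471, -0.0405, 0.2216]
tcp_rot: [71.3, 89.9, 161.2]
wrist_force: [-0.3, 0.7, -0.2]
opening: 0.0002
```

Run:
```python
from h import *
np.set_printoptions(precision=4,suppress=True)
o=bot.get_obs();print(o['ee_pos'],o['qd']);M=tcpR(o); print(M.T@(np.array([.457,-.045,.135])-o['ee_pos']))
p,d=bot.camera("scene"); cv2.imwrite("pics/s1.png",p)
```

```text
[ 0.4471 -0.0405  0.2216] [ 1.401  -0.8913 -0.1961 -0.0107 -0.0393 -0.118 ]
[ 0.0866 -0.01   -0.0045]
```

View pics/s1.png

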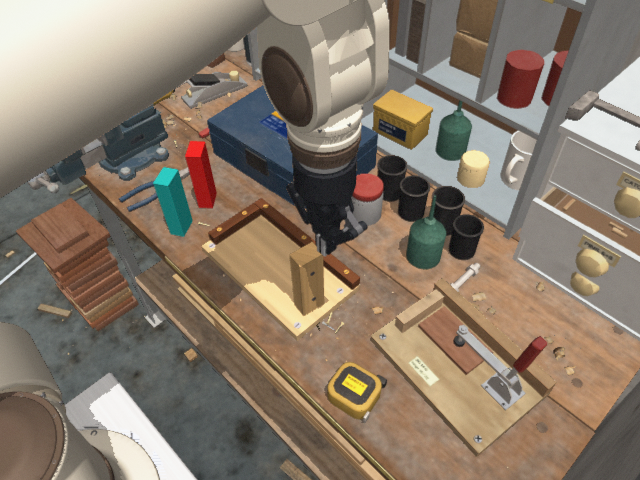

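Run:
```python
from h import *
m=bot.camera_model("scene"); Rm=R.from_euler('xyz',m['attitude'],degrees=True).as_matrix()
for P in ([.447,-.04,.2216],[.457,.013,.158],[.457,.013,.018]):
    c=Rm.T@(np.array(P)-m['origin']); print(c[:2]/c[2]*m['fx']+[m['cx'],m['cy']])
p,d=bot.camera("top"); cv2.imwrite("pics/t1.png",p)
```

```text
[325.97345374 250.62855402]
[306.62320803 254.22146959]
[309.72837126 305.23399844]
```

View pics/t1.png

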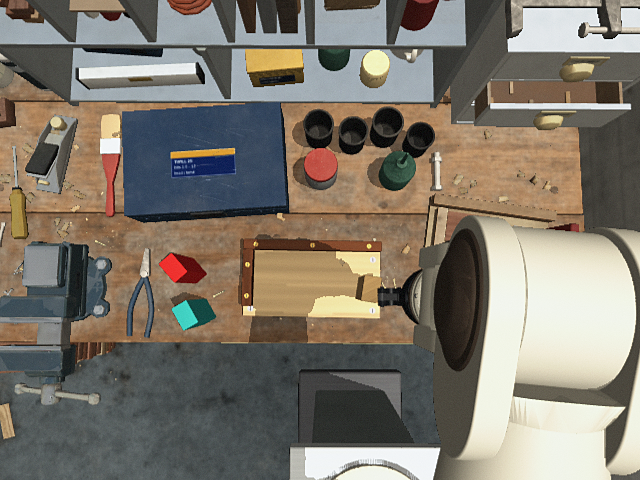

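>>> {"method": "play_rows", "body": {
  "rows": [
    [[0,-0.5,-0.6],4.5,0],
    [[2,-0.5,-0.6],9,0],
    [[5,-0.5,-0.6],9,0],
    [[8,-0.5,-0.6],9,0],
    [[9,-0.5,-0.6],9,0],
    [[9,-0.5,-0.6],9,0],
    [[9,-0.5,-0.6],9,0]
  ]
}}

```text
time: 2.37
ee_pos: [0.4524, -0.0461, 0.1329]
tcp_rot: [-85.5, 90.0, -4.6]
wrist_force: [0.5, 0.2, 1.1]
opening: -0.0001
```

Run:
```python
from h import *
np.set_printoptions(precision=4,suppress=True)
o=bot.get_obs();print(o['ee_pos'],o['wrist_force']);M=tcpR(o); print(M,M.T@(np.array([.4545,-.002,.131])-o['ee_pos']))
```

```text
[ 0.4524 -0.0461  0.1329] [0.4895 0.1525 1.1309]
[[ 0.0004 -0.9877  0.1567]
 [-0.      0.1567  0.9877]
 [-1.     -0.0004  0.    ]] [0.0019 0.0049 0.0439]
```

>>> {"method": "play_rows", "body": {
  "rows": [
    [[0,0.5,1.2],0,0],
    [[0,0.5,2.2],0,0],
    [[0,0.5,2.6],0,0],
    [[0,0.5,3.0],0,0],
    [[0,0.5,3.4],0,0],
    [[0,0.5,3.8],0,0],
    [[0,0.5,4.2],0,0],
    [[0,0.5,4.6],0,0],
    [[0,0.5,5.0],0,0]
  ]
}}

```text
time: 3.12
ee_pos: [0.4555, 0.0037, 0.1319]
tcp_rot: [103.0, 90.0, -176.1]
wrist_force: [-0.3, 0.2, -0.1]
opening: -0.0001
```

Run:
```python
from h import *
o=bot.get_obs();print(o['ee_pos'],o['wrist_force'])
p,d=bot.camera("scene"); cv2.imwrite("pics/s2.png",p)
```

```text
[0.45552588 0.0037013  0.13185436] [-0.31755172  0.16878783 -0.14715307]
```

View pics/s2.png

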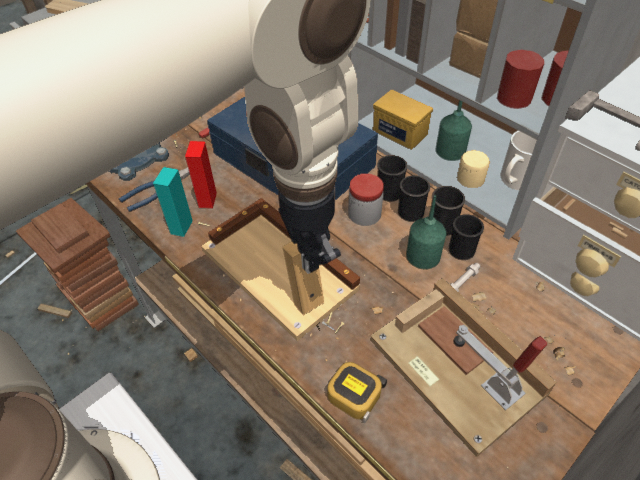

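The blank is tipping: its top is now at about (290,250) and leans left. I'll keep pushing.

>>> {"method": "play_rows", "body": {
  "rows": [
    [[0,0,0.4],0,0],
    [[0,0,0.8],0,0],
    [[0,0,1.2],0,0],
    [[0,0,1.6],0,0],
    [[0,0,1.6],0,0],
    [[0,0,1.6],0,0],
    [[0,0,1.6],0,0],
    [[0,0,1.6],0,0]
  ]
}}

```text
time: 3.83
ee_pos: [0.458, 0.0191, 0.1319]
tcp_rot: [-175.7, 90.0, -94.8]
wrist_force: [-0.4, -0.1, -0.2]
opening: -0.0
```

Run:
```python
from h import *
o=bot.get_obs();print(o['ee_pos'],o['wrist_force'])
p,d=bot.camera("scene"); cv2.imwrite("pics/s3.png",p)
```

```text
[0.45798497 0.01910867 0.13189703] [-0.43614987 -0.05441051 -0.24482207]
```

View pics/s3.png

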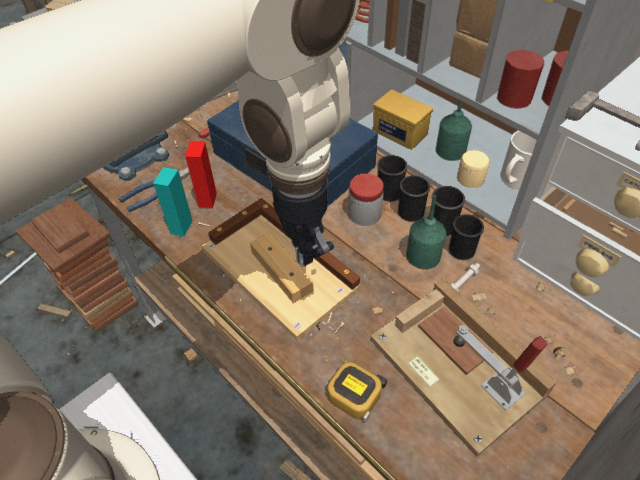

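The blank lies flat at about (255–312, 233–300). Now I'll measure it.

```bash
cat >> h.py <<'E'
def blank(n,pic=None):
    p,d=bot.camera(n); W=cloud(n,d)
    if pic: cv2.imwrite("pics/"+pic+".png",p)
    m=(abs(W[...,2]-.048)<.0035)&(W[...,0]>.4)&(W[...,0]<.56)&(W[...,1]>-.02)&(W[...,1]<.24)&(p[...,2]>80)
    k,l,s,c=cv2.connectedComponentsWithStats(m.astype(np.uint8)); i=1+np.argmax(s[1:,4]); q=W[l==i]
    r=cv2.minAreaRect(q[:,:2].astype(np.float32)); print(n,s[i,4],np.median(q[:,2]).round(4),'rect',np.round(r[0],4),np.round(r[1],4),round(r[2],2)); print(np.round(cv2.boxPoints(r),4).tolist())
E
python3 - <<'E'
from h import *
blank("scene"); blank("top")
E
```

```text
scene 1582 0.0483 rect [0.4699 0.1006] [0.1429 0.0454] 80.7
[[0.4359000027179718, 0.03370000049471855], [0.48069998621940613, 0.026399999856948853], [0.5037999749183655, 0.16740000247955322], [0.45899999141693115, 0.17470000684261322]]
top 1138 0.0478 rect [0.4723 0.113 ] [0.1114 0.0439] 81.15
[[0.44200000166893005, 0.06129999831318855], [0.48539999127388, 0.054499998688697815], [0.5026000142097473, 0.16459999978542328], [0.45910000801086426, 0.17139999568462372]]
```

>>> {"method": "play_rows", "body": {
  "rows": [
    [[0,2.5,2],-4,0],
    [[0,5,4],-8.2,0],
    [[0,7,5.8],-8.2,0],
    [[0,7,5.8],-8.2,0],
    [[2,7,5.8],-8.2,0],
    [[5,7,5.8],-8.2,0],
    [[8,7,5.8],-8.2,0],
    [[10,7,5.8],-8.2,0],
    [[10.4,7,5.8],-8.2,0],
    [[10.4,7,5.8],-8.2,0],
    [[10.4,7,5.8],-8.2,0]
  ]
}}

```text
time: 4.9
ee_pos: [0.3987, 0.0875, 0.029]
tcp_rot: [-80.0, 89.9, 9.1]
wrist_force: [-0.2, -0.5, 0.7]
opening: -0.0003
```

Run:
```python
from h import *
np.set_printoptions(precision=4,suppress=True)
o=bot.get_obs();print(o['ee_pos'],o['wrist_force']);M=tcpR(o); print(M)
blank("scene","s4")
```

```text
[0.3987 0.0875 0.029 ] [-0.1779 -0.4859  0.6987]
[[ 0.001  -0.9999  0.0157]
 [ 0.0002  0.0157  0.9999]
 [-1.     -0.001   0.0002]]
scene 1274 0.0483 rect [0.4703 0.101 ] [0.1421 0.0454] 80.11
[[0.435699999332428, 0.0348999984562397], [0.4803999960422516, 0.02710000053048134], [0.504800021648407, 0.16699999570846558], [0.460099995136261, 0.17479999363422394]]
```

View pics/s4.png

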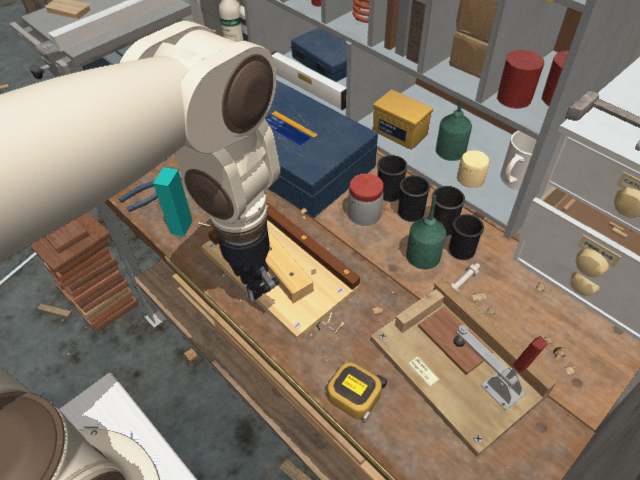

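>>> {"method": "play_rows", "body": {
  "rows": [
    [[0,-1.5,0],0,0],
    [[0,-2.7,0],0,0],
    [[0,-3.2,0],0,0],
    [[0,-3.6,0],0,0],
    [[0,-4.0,0],0,0],
    [[0,-4.4,0],0,0],
    [[0,-4.8,0],0,0],
    [[0,-5.2,0],0,0],
    [[0,-5.6,0],0,0],
    [[0,-6.0,0],0,0],
    [[0,-6.4,0],0,0],
    [[0,-6.6,0],0,0]
  ]
}}

```text
time: 5.95
ee_pos: [0.4645, 0.0865, 0.0279]
tcp_rot: [-75.7, 90.0, 13.4]
wrist_force: [-1.0, -0.1, 2.2]
opening: 0.0001
```

Run:
```python
from h import *
o=bot.get_obs();print(o['ee_pos'],o['wrist_force'])
blank("scene","s5");blank("top")
```

```text
[0.46452637 0.08652891 0.02787528] [-0.96657376 -0.12910133  2.16309403]
scene 454 0.0481 rect [0.4964 0.0667] [0.0449 0.0674] 0.06
[[0.4738999903202057, 0.10029999911785126], [0.4740000069141388, 0.03290000185370445], [0.5188999772071838, 0.032999999821186066], [0.5188000202178955, 0.10040000081062317]]Traceback (most recent call last):
  File "<stdin>", line 3, in <module>
  File "h.py", line 14, in blank
    k,l,s,c=cv2.connectedComponentsWithStats(m.astype(np.uint8)); i=1+np.argmax(s[1:,4]); q=W[l==i]
                                                                      ~~~~~~~~~^^^^^^^^^
    return _wrapfunc(a, 'argmax', axis=axis, out=out, **kwds)
    return bound(*args, **kwds)
ValueError: attempt to get argmax of an empty sequence
```

View pics/s5.png

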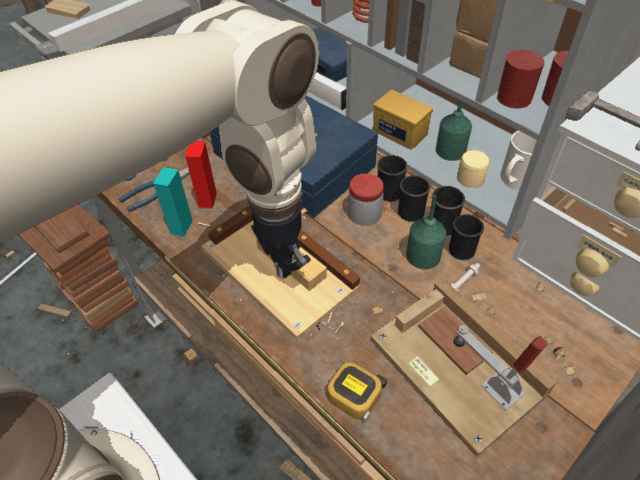

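>>> {"method": "play_rows", "body": {
  "rows": [
    [[0,-0.4,0],0,0],
    [[0,-0.7,0],0,0],
    [[0,-0.9,0],0,0],
    [[0,-1.1,0],0,0],
    [[0,-1.2,0],0,0],
    [[0,-1.2,0],0,0]
  ]
}}

```text
time: 6.55
ee_pos: [0.476, 0.0865, 0.0279]
tcp_rot: [43.7, 90.0, 132.8]
wrist_force: [-1.6, 1.8, 0.6]
opening: 0.0002
```

>>> {"method": "play_rows", "body": {
  "rows": [
    [[0,-0.1,0],0,0],
    [[0,-0.2,0],0,0],
    [[0,-0.2,0],0,0]
  ]
}}

```text
time: 6.8
ee_pos: [0.4769, 0.0864, 0.0278]
tcp_rot: [83.1, 89.9, 172.2]
wrist_force: [-8.8, 2.9, 5.2]
opening: 0.0001
```

>>> {"method": "play_rows", "body": {
  "rows": [
    [[0,1.0,0],0,0],
    [[0,3,0],0,0],
    [[-3,3,0],0,0],
    [[-7,3,0],0,0],
    [[-9,3,-3],0,0],
    [[-9,0,-7],0,0],
    [[-9,-1,-11],0,0],
    [[-9,-1,-11],0,0],
    [[-9,-1,-11],0,0]
  ]
}}

```text
time: 7.55
ee_pos: [0.4867, -0.0262, 0.1179]
tcp_rot: [-142.4, 89.9, -53.5]
wrist_force: [0.9, -0.6, -0.5]
opening: 0.0
```

Run:
```python
from h import *
np.set_printoptions(precision=4,suppress=True)
o=bot.get_obs();print(o['ee_pos'],o['wrist_force'],tcpR(o))
blank("scene","s6");blank("top")
W=cloud("scene",np.load("scene0.npy")); p=cv2.imread("pics/scene0.png").astype(int)
for y0,y1 in((-.12,.03),(.05,.16)):
    m=(W[...,0]>.55)&(W[...,0]<.68)&(W[...,1]>y0)&(W[...,1]<y1)&(W[...,2]>.03)&(W[...,2]<.17); q=W[m&((p[...,1]>p[...,2]+8)if y0<0 else True)]; print(q.min(0),q.max(0))
```

```text
[ 0.4867 -0.0262  0.1179] [ 0.8869 -0.5829 -0.5361] [[ 0.0007 -0.9998  0.0193]
 [-0.0009  0.0193  0.9998]
 [-1.     -0.0007 -0.0009]]
scene 1498 0.0482 rect [0.5088 0.1034] [0.1417 0.0456] 89.24
[[0.48510000109672546, 0.03280000016093254], [0.5307000279426575, 0.03220000118017197], [0.5325999855995178, 0.17389999330043793], [0.4869999885559082, 0.1745000034570694]]
top 1587 0.0478 rect [0.509  0.1012] [0.1395 0.0437] 89.2
[[0.4862000048160553, 0.03180000185966492], [0.5299000144004822, 0.031199999153614044], [0.5317999720573425, 0.17059999704360962], [0.48809999227523804, 0.1712000072002411]]
[ 0.6546 -0.0801  0.0301] [ 0.68   -0.0217  0.1022]
[0.5501 0.052  0.03  ] [0.6798 0.1577 0.0853]
```

View pics/s6.png

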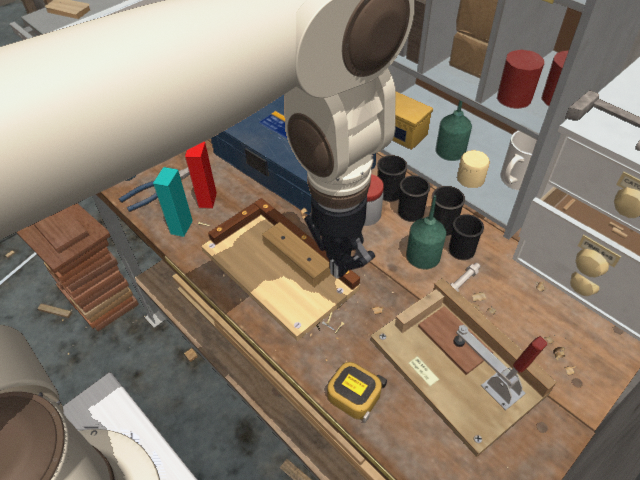

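>>> {"method": "play_rows", "body": {
  "rows": [
    [[0,-1.9,0],0,0],
    [[3,-1.9,0],0,0],
    [[6,-1.9,0],0,0],
    [[9,-1.9,0],0,0],
    [[9,-1.9,0],0,0],
    [[9,-1.9,1],0,0],
    [[9,-1.9,2.2],0,0],
    [[9,-1.9,3.0],0,0],
    [[9,-1.9,3.4],0,0],
    [[9,-1.9,3.8],0,0],
    [[9,-1.9,4.2],0,0],
    [[9,-1.9,4.6],0,0]
  ]
}}

```text
time: 8.65
ee_pos: [0.5064, 0.0221, 0.0285]
tcp_rot: [-122.4, 89.9, -33.3]
wrist_force: [0.0, -2.3, 1.5]
opening: -0.0
```

Run:
```python
from h import *
o=bot.get_obs();print(o['ee_pos'],o['wrist_force'])
blank("scene","s7")
```

```text
[0.50635435 0.02205952 0.02849107] [ 0.03135049 -2.32610653  1.53422781]
scene 1138 0.0482 rect [0.5084 0.1066] [0.1415 0.0455] 88.43
[[0.4837000072002411, 0.0364999994635582], [0.52920001745224, 0.03530000150203705], [0.5331000089645386, 0.17669999599456787], [0.4875999987125397, 0.17800000309944153]]
```

View pics/s7.png

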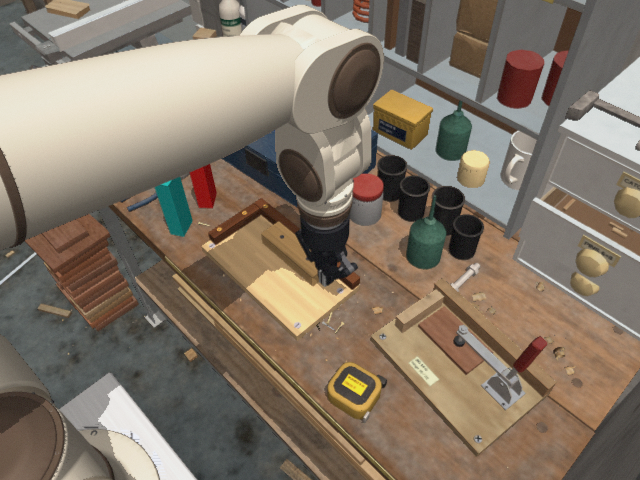

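>>> {"method": "play_rows", "body": {
  "rows": [
    [[0,0,0.4],0,0],
    [[0,0,0.9],0,0],
    [[0,0,1.4],0,0],
    [[0,0,1.9],0,0],
    [[0,0,2.4],0,0],
    [[0,0,2.9],0,0],
    [[0,0,3.4],0,0],
    [[0,0,3.9],0,0],
    [[0,0,4.3],0,0],
    [[0,0,4.7],0,0],
    [[0,0,5.0],0,0],
    [[0,0,5.0],0,0]
  ]
}}

```text
time: 9.7
ee_pos: [0.5067, 0.0726, 0.0277]
tcp_rot: [29.5, 90.0, 118.6]
wrist_force: [1.0, 0.2, -0.9]
opening: 0.0
```

Run:
```python
from h import *
o=bot.get_obs();print(o['ee_pos'],o['wrist_force'])
blank("scene","s8")
```

```text
[0.50668514 0.07259027 0.02774955] [ 1.02837772  0.18106756 -0.87845528]
scene 1027 0.0483 rect [0.5089 0.1576] [0.1418 0.0455] 87.69
[[0.48339998722076416, 0.0877000018954277], [0.5288000106811523, 0.08579999953508377], [0.534500002861023, 0.22750000655651093], [0.48910000920295715, 0.22939999401569366]]
```

View pics/s8.png

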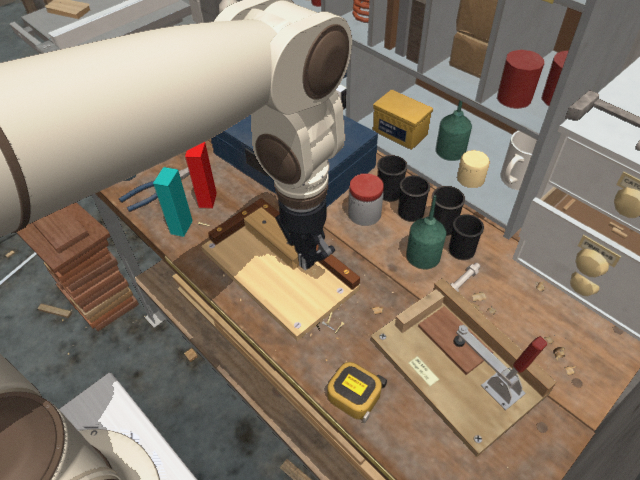

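Only about 3–4 mm of gap to the end stop remains. I'll push gently until I feel contact.

>>> {"method": "play_rows", "body": {
  "rows": [
    [[0,0,0.15],0,0],
    [[0,0,0.3],0,0],
    [[0,0,0.4],0,0],
    [[0,0,0.4],0,0]
  ]
}}

```text
time: 10.08
ee_pos: [0.5068, 0.076, 0.0278]
tcp_rot: [62.8, 90.0, 151.9]
wrist_force: [-0.1, -0.9, 0.3]
opening: 0.0001
```

>>> {"method": "play_rows", "body": {
  "rows": [
    [[0,0,0.1],0,0],
    [[0,0,0.2],0,0],
    [[0,0,0.2],0,0]
  ]
}}

```text
time: 10.33
ee_pos: [0.5069, 0.078, 0.0279]
tcp_rot: [50.9, 90.0, 140.0]
wrist_force: [0.2, -0.1, -0.5]
opening: -0.0001
```

>>> {"method": "play_rows", "body": {
  "rows": [
    [[0,0,0.1],0,0],
    [[0,0,0.2],0,0],
    [[0,0,0.2],0,0]
  ]
}}

```text
time: 10.58
ee_pos: [0.507, 0.0783, 0.0279]
tcp_rot: [-176.0, 89.8, -86.9]
wrist_force: [1.0, -10.2, -0.2]
opening: -0.0001
```

>>> {"method": "play_rows", "body": {
  "rows": [
    [[0,0,-1],0,0],
    [[0,0,-3],0,0],
    [[-4,0,-3],0,0],
    [[-6,0,-3],0,0],
    [[-6,3.5,-1],0,0],
    [[-6,7,2],0,0],
    [[-6,7,4.5],0,0],
    [[-6,7,4.5],0,0],
    [[-3,7,4.5],0,0],
    [[0,7,4.5],0,0],
    [[0,7,4.5],0,0]
  ]
}}

```text
time: 11.5
ee_pos: [0.4349, 0.125, 0.0232]
tcp_rot: [103.5, 89.6, -167.3]
wrist_force: [-0.7, 0.1, -0.6]
opening: -0.0005
```

Run:
```python
from h import *
o=bot.get_obs();print(o['ee_pos'],o['wrist_force'])
blank("scene","s9")
```

```text
[0.43492096 0.12504883 0.02321586] [-0.66611481  0.06170412 -0.60038092]
scene 836 0.0483 rect [0.5093 0.1436] [0.1038 0.0454] 89.28
[[0.4860000014305115, 0.09200000017881393], [0.5314000248908997, 0.09139999747276306], [0.5327000021934509, 0.19519999623298645], [0.48730000853538513, 0.19580000638961792]]
```

View pics/s9.png

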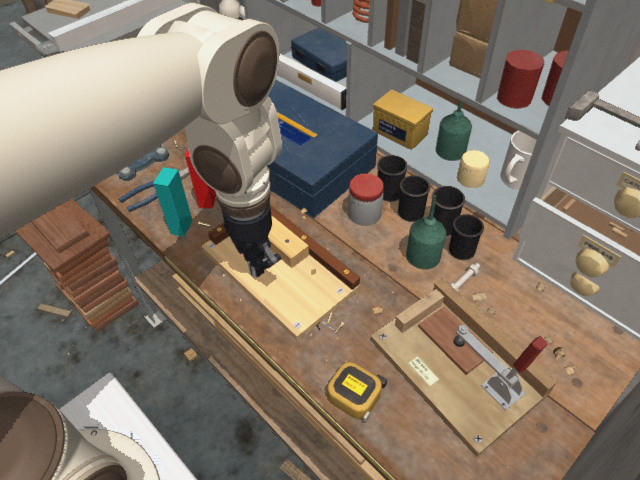

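>>> {"method": "play_rows", "body": {
  "rows": [
    [[-0.3,-1.2,0],0,0],
    [[-0.3,-2.4,0],0,0],
    [[-0.3,-3.2,0],0,0],
    [[-0.3,-3.6,0],0,0],
    [[-0.3,-4.0,0],0,0],
    [[-0.3,-4.2,0],0,0],
    [[-0.3,-4.2,0],0,0]
  ]
}}

```text
time: 12.13
ee_pos: [0.4775, 0.1252, 0.0315]
tcp_rot: [88.2, 89.7, 177.3]
wrist_force: [-13.8, 0.1, 11.7]
opening: 0.0002
```

Firm contact with the fence, about 14 N. I'll back off, move clear and check.

>>> {"method": "play_rows", "body": {
  "rows": [
    [[0,1,0],0,0],
    [[0,4,0],0,0],
    [[-4,6,-2],0,0],
    [[-8,8,-6],0,0],
    [[-12,8,-10],0,0],
    [[-15,8,-14],0,0],
    [[-17,8,-18],0,0],
    [[-17,8,-22],0,0],
    [[-17,8,-24],0,0],
    [[-17,8,-24],0,0],
    [[-17,8,-24],0,0]
  ]
}}

```text
time: 13.05
ee_pos: [0.3957, -0.1167, 0.2024]
tcp_rot: [-124.1, 89.9, -35.3]
wrist_force: [0.2, 0.9, 0.1]
opening: 0.0002
```

Run:
```python
from h import *
o=bot.get_obs();print(o['ee_pos'],o['wrist_force'])
blank("scene","s10");blank("top","t10")
```

```text
[ 0.39566644 -0.11673835  0.20240879] [0.15925553 0.86935699 0.12064121]
scene 1335 0.0483 rect [0.5097 0.1622] [0.1423 0.0458] 89.14
[[0.48570001125335693, 0.09139999747276306], [0.531499981880188, 0.09070000052452087], [0.5335999727249146, 0.2329999953508377], [0.4878000020980835, 0.23360000550746918]]
top 1609 0.0476 rect [0.51   0.1609] [0.1394 0.0441] 89.07
[[0.4867999851703644, 0.09160000085830688], [0.5309000015258789, 0.09080000221729279], [0.5331000089645386, 0.23019999265670776], [0.48910000920295715, 0.23090000450611115]]
```

View pics/s10.png

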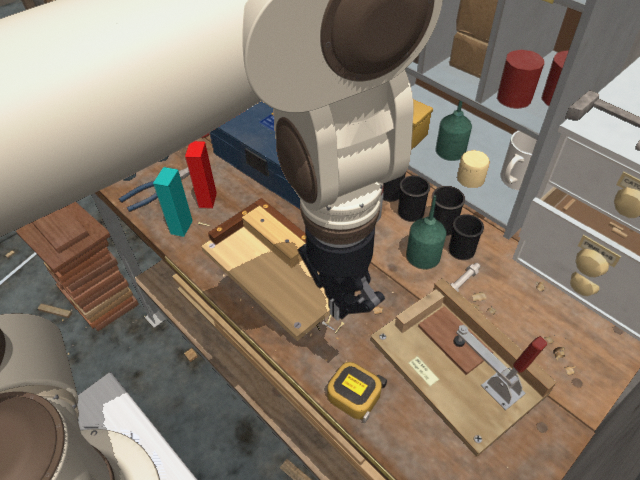

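View pics/t10.png

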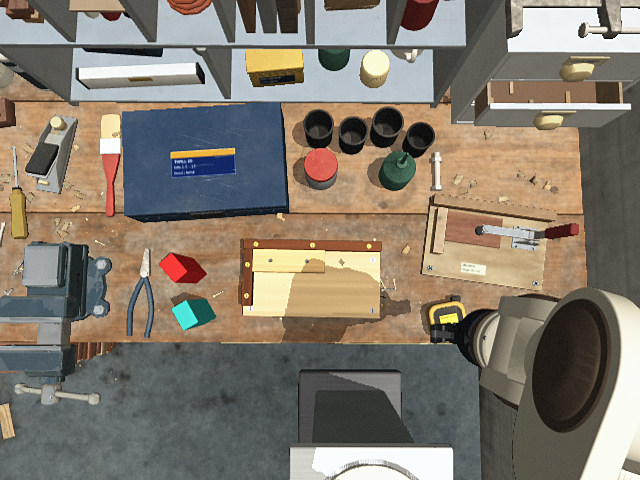

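The blank sits in the corner at px (253–324, 250–272), touching both the fence and the end stop. The bystanders haven't moved and the arm is clear, so I'm handing in.

```bash
python3 -c "
from workcell import bot
print(bot.job_done())"
```

```text
the job is handed in; nothing more can be done
None
```

I tipped the wooden blank over to the left with the closed fingers, and it now lies flat in the corner, snug against the fence and the end stop. I pushed it to the fence, along to the end stop, then pressed it against the fence once more. It was only ever pushed, and the job was handed in after about 13 s of the 45 s.

- **Position:** the last measurements put its centre at (0.510, 0.161–0.162) m. My estimate of home was (0.5097, 0.161) m, so it is within about 1.5 mm. Both cameras gave a top height of 48 mm, so it lies flat.
- **Angle:** its length is at about 89.1°, and the board's y axis is at about 89.2°.
- **Contact:** I felt it meet the end stop at about 10 N and the fence at about 14 N.
- **Surroundings:** the nail pot, oil can and tape measure look unmoved in the pictures; I judged that by eye rather than measuring it. The arm was clear of everything at hand-in.

The two cameras disagreed by about 1.3 mm in y, which is within their calibration. Early on, the scene camera's fit of the fence's inner edge was about 3 mm off and skewed, so I used the top-camera fits for the board. No check failed.

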